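# Uncover the gun-wash pot and hold the spray gun level over it

## Task

Take the loose lid off the gun-wash pot by its knob and lay it flat in the round drip tray. Then pick the spray gun up by its balance point on the handle and hold it level, on its side as it lies, with its nozzle over the middle of the open pot and about a hand's breadth (9 cm) above the rim, so that I can brush and rinse it. Finish while still holding it there, and do not drop the lid or the gun, knock the gun against the pot or shift the other things on the bench.

Things in the scene. Friction and masses are not known exactly. Their poses are not given: they have to be found in the camera images.
- wash_pot: Round stainless pot screwed to the bench (fixed), diameter 180 mm (189 over the rim), rim 105 mm above the bench, mouth 170 mm inside, a strainer plate inside 43 mm above the bench. Wire lugs on its +y and -y sides (78 mm up) and a brass drain tap low on its -x side reach 116 mm from the axis. Origin on its axis at bench height, z up.
- pot_mouth (a point): Centre of the pot's mouth, on its axis at rim height, 105 mm above the bench.
- pot_lid: Loose steel lid lying on the pot, 0.24 to 0.39 kg: flange 184 mm across and 4 mm thick over a locating plug 152 mm across and 8 mm deep (9 mm play all round in the mouth), black knob in the centre. Lifts straight off. Origin at the centre of the plug's underside, z up: flange underside at 8 mm (rests on the rim), plate top 13.5 mm, knob top 46 mm. In the tray it stands on its plug.
- lid_knob (a point): Grip point of the lid's knob, on the lid's axis 36 mm above the lid's origin. The knob is a black cylinder 30 mm in diameter, from 22 to 46 mm above the lid's origin, on a 16 mm neck.
- drip_tray: Shallow round aluminium pan lying loose on the bench, 220 mm in diameter, 0.45 kg. Origin at the centre of its underside, z up. Floor 3 mm above the bench, flat and 208 mm across; rim 8 mm high, lower than the flange of a lid standing in it.
- spray_gun: Metal spray gun without cup, lying on its side, 0.44-0.72 kg, 34 mm thick. Origin on its underside below the balance point; x along the barrel to the nozzle, y from handle to barrel, z up. Barrel parallel to x at y = 45 mm, x -82 to 94. Handle: straight bar along y, 28 mm wide (x -14 to 14), z 5 to 29 mm, y 25 to -71; then a regulator with gauge, to y = -135 mm.
- gun_balance (a point): Balance point (centre of mass) of the gun, on the handle's centre line, 45 mm from the barrel's axis, 25 mm below the web that joins handle and barrel, 17 mm above the gun's underside. Here the handle has flat parallel sides 28 mm apart (facing +x and -x of the gun); the trigger stands 42 mm clear in front of it, nothing behind it.
- gun_nozzle (a point): Tip of the gun's nozzle, on the barrel's axis, at x = 94, y = 45, z = 17 mm in the gun's frame: as high as the balance point when level and 104 mm from it.
- small_tin: Bystander: steel paint tin with a white band, 74 mm in diameter, 85 mm high, upright. Origin under its centre.
- hardener: Bystander: green glass bottle with a black cap, 46 mm in diameter, 100 mm high, upright. Origin under its centre.
- tape_roll: Bystander: roll of paper tape lying flat, 96 mm in diameter, 25 mm high. Origin under its centre.
- mixing_cup: Bystander: white plastic cup, 76 mm in diameter at the rim, 85 mm high, upright and empty. Origin under its centre.
- stir_stick: Bystander: flat wooden stirring stick, 24 x 170 x 5 mm, lying along y. Origin under its centre.
- brush: Bystander: brush 180 mm long, lying across the far side of the bench. Origin under its centre.
- spanner: Bystander: open spanner 150 mm long, lying flat. Origin under its centre.
- wash_bottle: Bystander: white squeeze bottle with a bent spout, 64 mm in diameter, 150 mm high, upright. Origin under its centre.
Things that resemble listed ones, but are neither listed nor needed, are in the scene too. What is shaped like the pot_lid but blue is not meant.

How it is judged:
On the way, in this order (a step that is already met when the one before it is completed fails the run):
1. the lid is lifted clear of the pot by its knob (z of pot_lid in the frame of pot_mouth above 0.02 m and distance between the grasp point and lid_knob below 0.03 m and contact force between the fingers and pot_lid above 0.5 N), for 0.2 s.
2. the lid lies flat in the drip tray, let go (horizontal distance between pot_lid and drip_tray below 0.045 m and z of pot_lid in the frame of drip_tray below 0.008 m and angle between pot_lid's own z axis and vertical below 0.05 rad and linear speed of pot_lid below 0.03 m/s and contact force between the fingers and pot_lid below 0.1 N), for 0.3 s.
3. the spray gun is lifted by its balance point, level, clear of the bench (contact force between the fingers and spray_gun above 2 N and angle between spray_gun's own z axis and vertical below 0.12 rad and horizontal distance between the grasp point and gun_balance below 0.025 m and height (world z) of spray_gun above 0.05 m), for 0.2 s.
At the end, for the whole second after the job is handed in: Lid flat in the tray (tilt < 0.05 rad, within 45 mm of its centre), at rest, let go. Gun held by the fingers alone within 25 mm (from above) of its balance point, level within 0.12 rad, still, clear of the pot, nozzle within 45 mm of the pot's axis and 40 to 150 mm above the rim (all of step 2 and contact force between the fingers and spray_gun above 2 N and angle between spray_gun's own z axis and vertical below 0.12 rad and horizontal distance between the grasp point and gun_balance below 0.025 m and horizontal distance between gun_nozzle and pot_mouth below 0.045 m and z of gun_nozzle in the frame of pot_mouth between 0.04 and 0.15 m and linear speed of spray_gun below 0.03 m/s and angular speed of spray_gun below 0.2 rad/s and contact force between spray_gun and wash_pot below 0.1 N); the arm keeps its last pose, push and grip.
It fails at once if a bystander on the bench is shifted by more than 30 mm (distance of any of small_tin, hardener, tape_roll, mixing_cup, stir_stick, brush, spanner, wash_bottle from where it was at the start of the episode above 0.03 m).
It fails at once if the gun is knocked against the pot (over 3 N) (contact force between spray_gun and wash_pot above 3 N).
It fails at once if the lid is dropped (falls freely faster than 0.5 m/s) (contact force between the fingers and pot_lid below 0.05 N and linear speed of pot_lid above 0.5 m/s).
It fails at once if the gun is dropped (falls freely faster than 0.5 m/s) (contact force between the fingers and spray_gun below 0.05 N and linear speed of spray_gun above 0.5 m/s).
It also fails if it takes over 61 s, if anything falls off the work surface, if the arm or the gripper's body presses on something with over 40 N, if the wrist force passes 120 N, or if a joint passes its speed limit or range.

## Robot

A 7-joint arm with a two-finger parallel gripper is mounted at the origin on the work surface. World frame = base frame: x ahead of the robot, y to its left, z up, the work surface at z = 0. Lengths are in m, angles in rad, forces in N, time in s.
With the tool pointing down it reaches from about 0.425 to 0.875 m from the base axis. Payload 9.9 kg.
Tool frame: the origin (TCP) lies midway between the tips of the shut fingers; the grasp point (between the pads) lies 19 mm behind it; z points along the fingers, y is the line along which they close (so a half turn about z gives the same grasp; the last joint's range is limited). The gripper opens to 85 mm and grips with 20 to 120 N. Pads are 22 mm wide; open, the fingers measure 114 mm over their backs; the gripper's body (76 mm by 85 mm) begins 54 mm behind the grasp point. The pads swing forward as they close: fully open they stand 13 mm farther back than shut.
Start: joints at [1.106, 0.576, 0.025, 1.437, -0.015, 1.129, -0.057], TCP at [0.251, -0.627, 0.231] pointing down, gripper open.
Joint ranges: [-2.76, 2.76], [-0.34, 2.15], [-1.52, 1.57], [0.19, 2.46], [-1.09, 4.23], [0.17, 1.99], [-2.82, 2.82]. Speed limits (rad/s): [2.22, 2.22, 3.01, 3.01, 3.14, 3.14, 3.14].

## Interface

Orientations are given as a rotation vector (axis times angle).
In Python, from station import manip gives the robot as it stands.
- The arm moves only by the tool drive_tool, never from a script. Its arguments are lists of equal length, an entry for each row: "fingers": the finger opening in m, from 0 to 0.0854; "translation": the shift along the tool's x, y, z in parts of the range, where 1.0 means 0.6 m, a list of three; "roll": the turn about the tool's z in fractions of the full range, 1 being 360 degrees. In form: {"fingers": [fingers, ...], "translation": [[x, y, z], ...], "roll": [roll, ...]}. A call has exactly 10 rows; each row is the pose to reach, as a shift and turn from the pose commanded when the call began, along the tool's axes at that moment; what a row does not reach only later rows make up. A row lasts 1/10 s, in which the tool goes at most 50 mm and 8.59 degrees, less where a joint would pass 70% of its speed; a pose out of reach is approached as far as the arm can. A call with a gripper value outside its range is refused whole. The fingers move at their own pace and stop on an object; the grip force is fixed at half the most. Time passes only in rows, so rows that repeat a pose let the fingers close, or fill a call up. It gives the time, the measured TCP pose, the force, the opening and the grip force at its end, in the units of the state.
- manip.get_state(): the state, without advancing time (a new reading comes with each control period).
- manip.snapshot(name): name is "side" or "top" or "wrist"; returns the picture (400x640x3 uint8, blue, green, red); there is no depth.
- manip.calibration(name): a dict with "intrinsics" (3x3 intrinsics, pixels), "k1" (the pictures are not rectified: a ray, as slopes to the right and down, at radius r is drawn at 1 + k1 r^2 times it, then the intrinsics apply), "rvec" (rotation vector, rad) and "tvec" (3), from world to camera coordinates, as OpenCV has them. Camera axes: x right, y down, z forward; pixel columns grow to the right and rows downward; lengths in m; the calibration is good to about 2 mm. A picture is of the moment at which its call begins: read the wrist's pose just before it. calibration takes no time and is no camera call; for the wrist camera it gives the pose at the moment of the call.
- manip.finish_job(): hands the job in; it is judged then, once.
The state is a dict: "time_s": time; "qpos": joint angles; "qd": joint speeds; "effort": joint torques, N m; "eef_pos": TCP position; "tool_rot": TCP orientation; "wrist_force": force on the tool from outside, world axes, zero at the start; "torque": the same for the moment, N m; "gripper_width": finger opening in m; "finger_force": force on a finger pad.
Only numpy, scipy, OpenCV 4.12 (cv2) and the standard library are available. Lean on these libraries where they do the work, as an engineer would, in place of code of your own. Each camera call takes 0.05 s, during which the arm holds its last target. There are 200 camera calls.

## Working session

There is one attempt and no reset: what is moved stays moved. The work goes in short steps, Python scripts to look and compute and a tool call to move; the robot and the scene stay as the last step left them, time stands still between calls to the robot, and variables do not carry over. Pictures are saved under pics/ and viewed, at most 10 in all, crops included, and the job is handed in when it is done.

Besides the shell and the picture viewer there is one more tool, called after "Call:" as name(argument=value, ...), one argument or row to a line, values as JSON. drive_tool: Moves the arm, as the interface text tells. Its arguments: {"type":"object","properties":{"fingers":{"type":"array","items":{"type":"number"}},"translation":{"type":"array","items":{"type":"array","items":{"type":"number"}}},"roll":{"type":"array","items":{"type":"number"}}},"required":["fingers","translation","roll"]}

```bash
mkdir -p pics
cat > h.py <<'E'
import numpy as np, cv2
from station import manip
def cal(n):
    c=manip.calibration(n); return {k:np.array(v,float) for k,v in c.items()}
def ray(c,uv):
    K=c["intrinsics"];k1=float(c["k1"])
    d=cv2.undistortPoints(np.array([[uv]],float),K,np.array([k1,0,0,0]))[0,0]
    R=cv2.Rodrigues(c["rvec"])[0]
    o=-R.T@c["tvec"].ravel(); return o,R.T@np.array([d[0],d[1],1])
def plane(c,uv,z):
    o,d=ray(c,uv); return o+d*(z-o[2])/d[2]
def proj(c,P):
    return cv2.projectPoints(np.array(P,float).reshape(-1,1,3),c["rvec"],c["tvec"],c["intrinsics"],np.array([float(c["k1"]),0,0,0]))[0][:,0]
E
python3 - <<'E'
from h import *
for n in("top","side"):
    cv2.imwrite(f"pics/{n}0.png",manip.snapshot(n)); c=cal(n); print(n,ray(c,(320,200)))
s=manip.get_state(); print({k:np.round(v,3) for k,v in s.items()})
E
```

```text
top (array([ 0.45456753, -0.00619345,  1.38643445]), array([ 0.04072732, -0.02002239, -0.99912466]))
side (array([0.19803696, 0.73020898, 0.70494758]), array([ 0.30638453, -0.74876073, -0.58798911]))
{'time_s': np.float64(0.1), 'qpos': array([ 1.106,  0.576,  0.025,  1.438, -0.015,  1.129, -0.056]), 'qd': array([-0.   , -0.003,  0.002, -0.001, -0.   , -0.001, -0.002]), 'effort': array([ 6.0000e-03, -7.6730e+01,  2.2570e+00, -2.8661e+01,  1.6000e-02,
        9.0000e-03,  0.0000e+00]), 'eef_pos': array([ 0.251, -0.626,  0.231]), 'tool_rot': array([-3.083e+00, -5.940e-01,  1.000e-03]), 'wrist_force': array([ 0.039,  0.189, -0.051]), 'torque': array([ 0.008, -0.036, -0.038]), 'finger_force': np.float64(0.0), 'gripper_width': np.float64(0.086)}
```

View pics/top0.png

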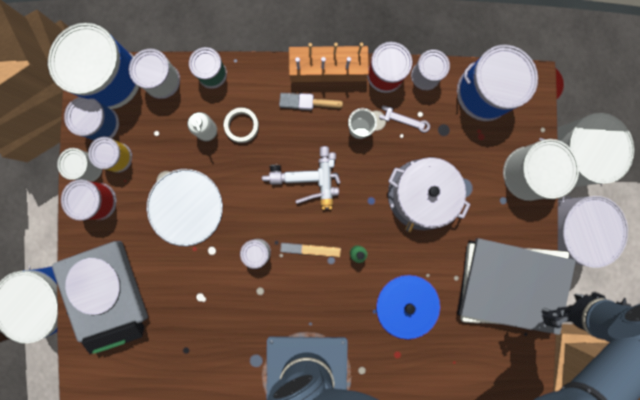

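View pics/side0.png

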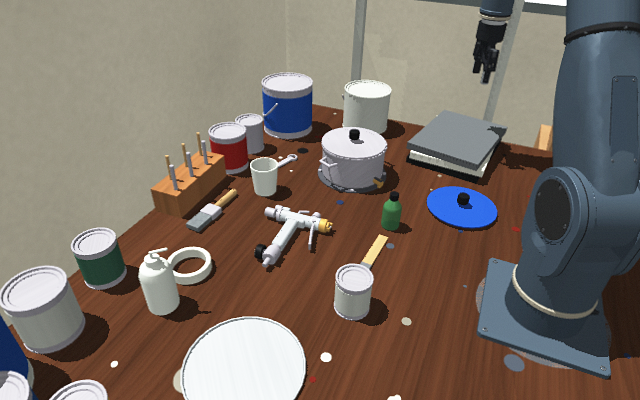

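The top view shows the knob at (434,191) on the silver pot and the tray at (185,207). The gun has its handle at about (295,178), its barrel along column 327 and its brass nozzle at (327,207). The gun's x axis therefore points to world -x. The blue lid is the decoy.

Run:
```python
from h import *
im=cv2.imread("pics/top0.png"); c=cal("top")
hsv=cv2.cvtColor(im,cv2.COLOR_BGR2HSV)
def blobs(m,x0,y0,x1,y1):
    z=np.zeros(m.shape,np.uint8); z[y0:y1,x0:x1]=m[y0:y1,x0:x1]*255
    cs=cv2.findContours(z,cv2.RETR_EXTERNAL,cv2.CHAIN_APPROX_NONE)[0]; return sorted(cs,key=cv2.contourArea)[::-1]
k=blobs(im.max(2)<90,422,178,446,204)[0]; uv,r=cv2.minEnclosingCircle(k); print("knob",uv,r,plane(c,uv,.135),plane(c,uv,.143))
t=blobs((hsv[...,1]<60)&(hsv[...,2]>120),140,160,230,252)[0]; e=cv2.fitEllipse(t); print("tray",e,plane(c,e[0],.008))
for dx in(-1,1): print(plane(c,(e[0][0]+dx*e[1][0]/2,e[0][1]),.008))
m=(hsv[...,1]<70)&(hsv[...,2]>105)
p=blobs(m,385,145,475,232)[0]; uv,r=cv2.minEnclosingCircle(p); print("pot blob",uv,r,plane(c,uv,.109))
# handle edges columns 275..318 (bright rows), barrel col by rows
for u in range(262,322,4):
    rows=[v for v in range(165,192) if m[v,u]]
    if rows: print(u,rows[0],rows[-1],end="; ")
print()
for v in range(146,212,4):
    cols=[u for u in range(312,345) if m[v,u] or (hsv[v,u,1]>120 and hsv[v,u,2]>170)]
    if cols: print(v,cols[0],cols[-1],end="; ")
big=cv2.resize(im[140:215,250:350],None,fx=7,fy=7,interpolation=cv2.INTER_CUBIC)
cv2.imwrite("pics/gun.png",big)
s=manip.get_state(); print(cv2.Rodrigues(s["tool_rot"])[0].round(3))
```

```text
knob (433.29998779296875, 191.6999969482422) 5.420435905456543 [ 0.53149769 -0.32956993  0.135     ] [ 0.5310059  -0.32750269  0.143     ]
tray ((183.81637573242188, 206.58262634277344), (75.91102600097656, 77.3626937866211), 170.60902404785156) [0.48690423 0.35844671 0.008     ]
[0.48550494 0.47047748 0.008     ]
[0.48829093 0.24807073 0.008     ]
pot blob (429.3106689453125, 191.65078735351562) 43.20440673828125 [ 0.53306118 -0.32536782  0.109     ]
262 176 180; 266 175 180; 270 172 181; 274 171 182; 278 171 182; 282 173 180; 286 171 181; 290 171 181; 294 171 181; 298 171 181; 302 171 181; 306 170 181; 310 170 181; 314 170 180; 318 168 183; 
146 321 327; 150 319 328; 154 320 335; 158 319 335; 162 319 334; 166 320 334; 170 312 330; 174 312 337; 178 312 339; 182 318 340; 186 320 331; 190 320 339; 194 312 337; 198 321 331; 202 322 331; 206 323 330; [[ 0.928  0.372 -0.001]
 [ 0.372 -0.928  0.001]
 [-0.    -0.001 -1.   ]]
```

View pics/gun.png

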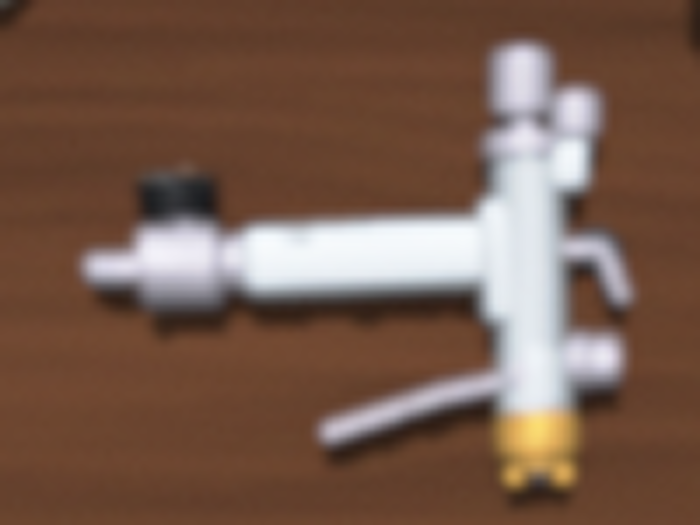

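The crop shows the handle edges, a barrel axis tilted about 2.4°, and the brass tip at crop (539,490). Next I move above the knob, rolling the tool so its axes line up with the world axes.

The rows are not in the units I measure in: shifts go in shares of 0.6 m and turns go in shares of 360 degrees. I convert before sending: 0.371 m / 0.6 = 0.6183, 0.334 m / 0.6 = 0.5567, -68.2 degrees / 360 = -0.1894.

Call:
drive_tool(
  fingers=[0.085,0.085,0.085,0.085,0.085,0.085,0.085,0.085,0.085,0.085],
  translation=[
    [0.0617,-0.0283,0],
    [0.1233,-0.0567,0],
    [0.185,-0.0867,0],
    [0.2467,-0.115,0],
    [0.31,-0.1433,0],
    [0.3717,-0.1717,0],
    [0.4333,-0.2,0],
    [0.495,-0.23,0],
    [0.5567,-0.2583,0],
    [0.6183,-0.2867,0],
  ],
  roll=[-0.0189,-0.0378,-0.0569,-0.0758,-0.0947,-0.1136,-0.1325,-0.1517,-0.1706,-0.1894],
)

```text
time_s: 1.1
eef_pos: [0.5321, -0.3277, 0.2311]
tool_rot: [-2.215, -2.227, 0.0]
wrist_force: [0.0, -0.4, -0.3]
gripper_width: 0.0855
finger_force: 0.0
```

Run:
```python
from h import *
c=cal("top")
f=lambda u,v:((u+.5)/7-.5+250,(v+.5)/7-.5+140)
P=lambda u,v,z:plane(c,f(u,v),z)[:2]
b0,b1=P(521,80,.02),P(538,440,.02); d=(b1-b0)/np.linalg.norm(b1-b0); print("gun x",d,np.degrees(np.arctan2(d[1],d[0])))
h0,h1=P(255,262,.022),P(470,254,.022); h=(h1-h0)/np.linalg.norm(h1-h0); print("gun y",h,np.degrees(np.arctan2(h[1],h[0])))
print(np.linalg.norm(h1-h0)/(215/237)," handle length expect .096")
n=P(539,492,.017); print("nozzle",n)
t=np.linalg.solve(np.c_[d,-h],h0-b0); X=b0+d*t[0]; print("cross",X,"balance",X-.045*h,"nozzle dist",np.linalg.norm(n-X))
cv2.imwrite("pics/w1.png",manip.snapshot("wrist"))
im=cv2.imread("pics/w1.png"); cw=cal("wrist"); s=manip.get_state(); print(s["eef_pos"],s["time_s"],s["qpos"]); print(cv2.Rodrigues(s["tool_rot"])[0].round(3)); print(proj(cw,[.531,-.328,.143]))
```

```text
gun x [-0.99827096 -0.05878   ] -176.63021146434446
gun y [ 0.05051561 -0.99872327] -87.10443630691053
0.09630309835848753  handle length expect .096
nozzle [ 0.48253456 -0.05270398]
cross [ 0.5799915  -0.04744602] balance [ 0.5777183  -0.00250347] nozzle dist 0.09759866966371565
[ 0.53778186 -0.32015933  0.23119699] 1.15 [ 0.67359985  0.51364313 -0.33390759  1.56829064  0.17639494  1.08863055
  0.31880459]
[[-0.021  1.     0.003]
 [ 1.     0.021  0.005]
 [ 0.005  0.004 -1.   ]]
[[308.08170409 213.62556441]]
```

View pics/w1.png

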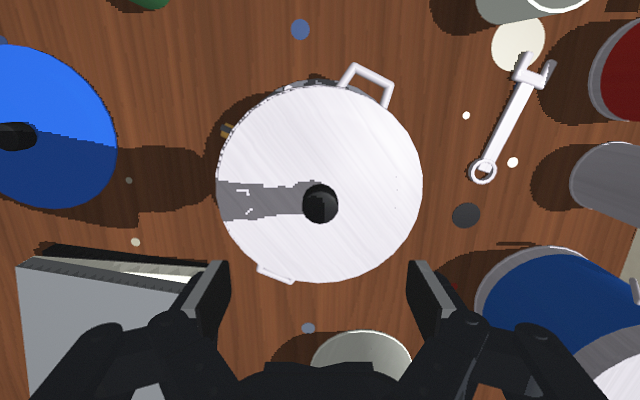

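The wrist view shows the knob at about (319,204) on the silver lid, with both fingers clear of it. The arm was still settling, so I measure again at rest.

```bash
cat > m.py <<'E'
from h import *
for i in range(3): manip.snapshot("top")
s=manip.get_state(); c=cal("wrist"); im=manip.snapshot("wrist"); print(s["eef_pos"],s["time_s"]); print(cv2.Rodrigues(s["tool_rot"])[0].round(3))
z=np.zeros(im.shape[:2],np.uint8); z[180:232,295:345]=(im.max(2)[180:232,295:345]<85)*255
k=max(cv2.findContours(z,0,1)[0],key=cv2.contourArea); x,y,w,h=cv2.boundingRect(k); print(x,y,w,h,cv2.contourArea(k))
uv=cv2.minEnclosingCircle(k); print(uv)
print("knob",plane(c,uv[0],.135),plane(c,uv[0],.143),"pred px",proj(c,[.531,-.328,.143]))
E
python3 m.py
```

```text
[ 0.53174781 -0.32817154  0.23082597] 1.3
[[-0.002  1.    -0.001]
 [ 1.     0.002  0.001]
 [ 0.001 -0.001 -1.   ]]
303 183 35 40 1068.5
((320.4373779296875, 202.74838256835938), 19.756494522094727)
knob [ 0.53434927 -0.32968297  0.135     ] [ 0.53427716 -0.32683338  0.143     ] pred px [[316.28518378 204.12823209]]
```

In the tool's units: 0.113 m / 0.6 = 0.1883, 0.001 m / 0.6 = 0.0017.

Call:
drive_tool(
  fingers=[0.085,0.085,0.085,0.085,0.085,0.085,0.085,0.085,0.085,0.085],
  translation=[
    [0,0.0017,0.0333],
    [0,0.0017,0.0667],
    [0,0.0017,0.1],
    [0,0.0017,0.1333],
    [0,0.0017,0.1583],
    [0,0.0017,0.175],
    [0,0.0017,0.1883],
    [0,0.0017,0.1883],
    [0,0.0017,0.1883],
    [0,0.0017,0.1883],
  ],
  roll=[0,0,0,0,0,0,0,0,0,0],
)

```text
time_s: 2.35
eef_pos: [0.5328, -0.3294, 0.1191]
tool_rot: [2.221, 2.221, 0.0]
wrist_force: [-0.0, 0.7, 0.7]
gripper_width: 0.085
finger_force: 0.0
```

Call:
drive_tool(
  fingers=[0.07,0.05,0.03,0.01,0.01,0.01,0.01,0.01,0.01,0.01],
  translation=[
    [0,0,0],
    [0,0,0],
    [0,0,0],
    [0,0,0],
    [0,0,0],
    [0,0,0],
    [0,0,0],
    [0,0,0],
    [0,0,0],
    [0,0,0],
  ],
  roll=[0,0,0,0,0,0,0,0,0,0],
)

```text
time_s: 3.35
eef_pos: [0.5326, -0.3292, 0.1187]
tool_rot: [2.221, 2.221, 0.0]
wrist_force: [-0.7, 0.4, 5.0]
gripper_width: 0.0281
finger_force: 59.0
```

In the tool's units: -0.09 m / 0.6 = -0.15, -0.082 m / 0.6 = -0.1367.

Call:
drive_tool(
  fingers=[0.01,0.01,0.01,0.01,0.01,0.01,0.01,0.01,0.01,0.01],
  translation=[
    [0,0,-0.0083],
    [0,0,-0.02],
    [0,0,-0.0367],
    [0,0,-0.0567],
    [0,0,-0.08],
    [0,0,-0.1],
    [0,0,-0.12],
    [0,0,-0.1367],
    [0,0,-0.15],
    [0,0,-0.15],
  ],
  roll=[0,0,0,0,0,0,0,0,0,0],
)

```text
time_s: 4.35
eef_pos: [0.5329, -0.3293, 0.2096]
tool_rot: [2.22, 2.22, 0.001]
wrist_force: [0.0, 0.2, -2.3]
gripper_width: 0.0283
finger_force: 59.3
```

Call:
drive_tool(
  fingers=[0.01,0.01,0.01,0.01,0.01,0.01,0.01,0.01,0.01,0.01],
  translation=[
    [0.0167,-0.0017,0],
    [0.05,-0.0033,0],
    [0.0917,-0.0067,0],
    [0.1417,-0.01,0],
    [0.1917,-0.0133,0],
    [0.2417,-0.0167,0],
    [0.2917,-0.02,0],
    [0.3417,-0.0233,0],
    [0.3917,-0.0267,0],
    [0.4417,-0.03,0],
  ],
  roll=[0,0,0,0,0,0,0,0,0,0],
)

```text
time_s: 5.35
eef_pos: [0.513, -0.061, 0.208]
tool_rot: [-2.218, -2.223, 0.0]
wrist_force: [0.0, -0.4, -2.8]
gripper_width: 0.0283
finger_force: 59.4
```

In the tool's units: 0.275 m / 0.6 = 0.4583, 0.255 m / 0.6 = 0.425.

Call:
drive_tool(
  fingers=[0.01,0.01,0.01,0.01,0.01,0.01,0.01,0.01,0.01,0.01],
  translation=[
    [0.05,-0.0033,0],
    [0.1,-0.0067,0],
    [0.15,-0.01,0],
    [0.2,-0.0133,0],
    [0.25,-0.0167,0],
    [0.3,-0.02,0],
    [0.35,-0.0233,0],
    [0.3917,-0.0267,0],
    [0.425,-0.03,0],
    [0.4583,-0.0317,0],
  ],
  roll=[0,0,0,0,0,0,0,0,0,0],
)

```text
time_s: 6.35
eef_pos: [0.493, 0.2131, 0.2079]
tool_rot: [-2.218, -2.224, 0.002]
wrist_force: [-0.3, -0.4, -2.8]
gripper_width: 0.028
finger_force: 59.4
```

Run:
```python
from h import *
for i in range(2): manip.snapshot("side")
im=manip.snapshot("top"); cv2.imwrite("pics/t2.png",im); s=manip.get_state(); print(s["eef_pos"],s["qpos"].round(2),s["time_s"])
print(cv2.Rodrigues(s["tool_rot"])[0].round(3))
```

```text
[0.49318419 0.21341505 0.20794092] [-0.2   0.42 -0.42  1.82  0.21  0.95 -0.71] 6.5
[[-0.005  1.    -0.001]
 [ 1.     0.005  0.001]
 [ 0.001 -0.001 -1.   ]]
```

View pics/t2.png

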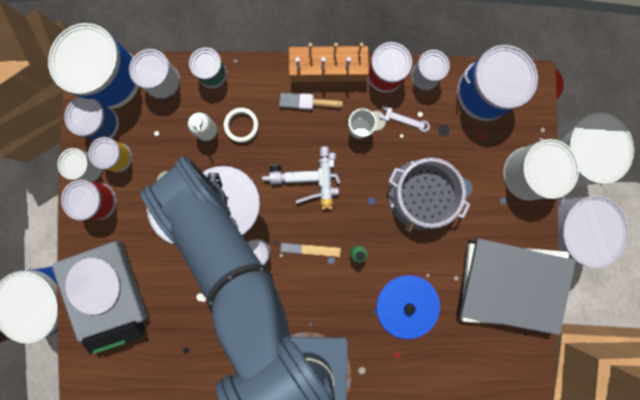

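The pot is now open and the lid is held on its way to the tray. The mouth is around (430,193), and I'll measure that from this picture later.

In the tool's units: 0.145 m / 0.6 = 0.2417, -0.006 m / 0.6 = -0.01.

Call:
drive_tool(
  fingers=[0.01,0.01,0.01,0.01,0.01,0.01,0.01,0.01,0.01,0.01],
  translation=[
    [0.0167,-0.0017,0],
    [0.05,-0.0033,0],
    [0.0917,-0.005,0],
    [0.1333,-0.0067,0.0167],
    [0.175,-0.0083,0.0417],
    [0.2083,-0.01,0.075],
    [0.23,-0.01,0.1083],
    [0.2417,-0.01,0.1417],
    [0.2417,-0.01,0.175],
    [0.2417,-0.01,0.2],
  ],
  roll=[0,0,0,0,0,0,0,0,0,0],
)

```text
time_s: 7.5
eef_pos: [0.4882, 0.3559, 0.0868]
tool_rot: [-2.221, -2.222, 0.003]
wrist_force: [0.3, 0.9, -2.7]
gripper_width: 0.0284
finger_force: 59.4
```

Run:
```python
from h import *
c=cal("top"); im=cv2.imread("pics/t2.png"); hsv=cv2.cvtColor(im,cv2.COLOR_BGR2HSV)
# mouth inner: dark interior vs bright rim along radial rays
g=cv2.GaussianBlur(im,(3,3),0).min(2).astype(float)
C=np.array([430.,192.])
for it in range(3):
    pts=[]
    for a in np.radians(np.arange(0,360,5)):
        rr=np.arange(26,42,.25); q=C+np.c_[rr*np.cos(a),rr*np.sin(a)]
        v=cv2.remap(g.astype(np.float32),q[:,0].astype(np.float32),q[:,1].astype(np.float32),1).ravel()
        pts.append(q[v.argmax()])
    pts=np.array(pts,np.float32); e=cv2.fitEllipseDirect(pts)
    C=np.array(e[0])
print(e, plane(c,e[0],.105), "dia mm", 1e3*np.linalg.norm(plane(c,(e[0][0]+e[1][0]/2,e[0][1]),.105)-plane(c,(e[0][0]-e[1][0]/2,e[0][1]),.105)))
s=manip.get_state(); print(s["eef_pos"],s["time_s"])
```

```text
((431.1674499511719, 192.04129028320312), (64.53584289550781, 65.6275405883789), 162.54693603515625) [ 0.5323304  -0.33146828  0.105     ] dia mm 177.33392012543868
[0.48821985 0.35586703 0.08678966] 7.5
```

The rim measures 177 mm, between the 170 mm mouth and the 189 mm outside, and is centred at (0.532, -0.331). Next I lower the lid.

In the tool's units: 0.061 m / 0.6 = 0.1017, 0.058 m / 0.6 = 0.0967.

Call:
drive_tool(
  fingers=[0.01,0.01,0.01,0.01,0.01,0.01,0.01,0.01,0.01,0.01],
  translation=[
    [0.0033,-0.0017,0.0167],
    [0.0033,-0.0017,0.0333],
    [0.0033,-0.0017,0.05],
    [0.0033,-0.0017,0.0667],
    [0.0033,-0.0017,0.08],
    [0.0033,-0.0017,0.09],
    [0.0033,-0.0017,0.0967],
    [0.0033,-0.0017,0.1],
    [0.0033,-0.0017,0.1017],
    [0.0033,-0.0017,0.1017],
  ],
  roll=[0,0,0,0,0,0,0,0,0,0],
)

```text
time_s: 8.5
eef_pos: [0.4882, 0.358, 0.0274]
tool_rot: [2.221, 2.222, 0.0]
wrist_force: [-0.5, 0.5, -3.1]
gripper_width: 0.0282
finger_force: 59.4
```

In the tool's units: 0.003 m / 0.6 = 0.005, 0.0025 m / 0.6 = 0.0042.

Call:
drive_tool(
  fingers=[0.01,0.01,0.01,0.01,0.01,0.01,0.01,0.01,0.01,0.01],
  translation=[
    [0,0,0.0008],
    [0,0,0.0017],
    [0,0,0.0025],
    [0,0,0.0033],
    [0,0,0.0042],
    [0,0,0.005],
    [0,0,0.005],
    [0,0,0.005],
    [0,0,0.005],
    [0,0,0.005],
  ],
  roll=[0,0,0,0,0,0,0,0,0,0],
)

```text
time_s: 9.5
eef_pos: [0.4882, 0.3579, 0.0246]
tool_rot: [2.221, 2.222, 0.0]
wrist_force: [-2.2, -1.4, 5.2]
gripper_width: 0.028
finger_force: 59.7
```

The upward force shows the lid is standing in the tray, so I release it.

Call:
drive_tool(
  fingers=[0.035,0.045,0.06,0.075,0.08,0.08,0.08,0.08,0.08,0.08],
  translation=[
    [0,0,0],
    [0,0,0],
    [0,0,0],
    [0,0,0],
    [0,0,0],
    [0,0,0],
    [0,0,0],
    [0,0,0],
    [0,0,0],
    [0,0,0],
  ],
  roll=[0,0,0,0,0,0,0,0,0,0],
)

```text
time_s: 10.5
eef_pos: [0.4882, 0.3579, 0.0243]
tool_rot: [-2.221, -2.222, -0.0]
wrist_force: [0.3, -0.8, 0.0]
gripper_width: 0.0802
finger_force: 0.0
```

In the tool's units: -0.195 m / 0.6 = -0.325, -0.185 m / 0.6 = -0.3083.

Call:
drive_tool(
  fingers=[0.08,0.08,0.08,0.08,0.08,0.08,0.08,0.08,0.07,0.065],
  translation=[
    [0,0,-0.0167],
    [0,0,-0.05],
    [0,0,-0.1],
    [0,0,-0.1583],
    [0,0,-0.2167],
    [0,0,-0.275],
    [-0.0167,0.0083,-0.3083],
    [-0.05,0.0167,-0.325],
    [-0.1,0.025,-0.325],
    [-0.15,0.0333,-0.325],
  ],
  roll=[0,0,0,0,0,0,0,0,0,0],
)

```text
time_s: 11.5
eef_pos: [0.5082, 0.2674, 0.2206]
tool_rot: [2.22, 2.223, 0.002]
wrist_force: [0.2, -1.0, 0.1]
gripper_width: 0.065
finger_force: 0.0
```

In the tool's units: -0.27 m / 0.6 = -0.45, -0.07 m / 0.6 = -0.1167, -3 degrees / 360 = -0.0083.

Call:
drive_tool(
  fingers=[0.065,0.065,0.065,0.065,0.065,0.065,0.065,0.065,0.065,0.065],
  translation=[
    [-0.0583,0.015,0],
    [-0.1167,0.03,0],
    [-0.175,0.045,0],
    [-0.2333,0.06,0],
    [-0.2917,0.075,0],
    [-0.3417,0.0883,0],
    [-0.3833,0.1,0],
    [-0.4167,0.1083,0],
    [-0.45,0.1167,0],
    [-0.45,0.1167,0],
  ],
  roll=[0,0,0,-0.0028,-0.0056,-0.0083,-0.0083,-0.0083,-0.0083,-0.0083],
)

```text
time_s: 12.5
eef_pos: [0.5786, -0.0057, 0.2198]
tool_rot: [2.166, 2.273, -0.001]
wrist_force: [0.3, 0.3, -0.2]
gripper_width: 0.0651
finger_force: 0.0
```

Run:
```python
from h import *
for i in range(2): manip.snapshot("side")
im=manip.snapshot("top"); cv2.imwrite("pics/t3.png",im)
s=manip.get_state(); c=cal("wrist"); cv2.imwrite("pics/w3.png",manip.snapshot("wrist")); np.savez("w3.npz",**c)
print(s["eef_pos"],s["time_s"]); print(cv2.Rodrigues(s["tool_rot"])[0].round(3))
print(proj(c,[[.5777,-.0025,.025],[.4825,-.0527,.017],[.58,-.0474,.017]]).round(1))
```

```text
[ 0.57802377 -0.0011506   0.21973748] 12.65
[[-0.053  0.999  0.   ]
 [ 0.999  0.053  0.001]
 [ 0.001  0.    -1.   ]]
[[316.9 172.9]
 [234.7 208.1]
 [316.9 208. ]]
```

View pics/w3.png

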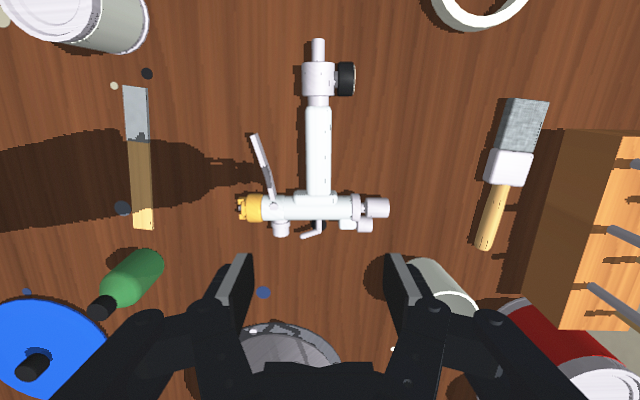

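View pics/t3.png

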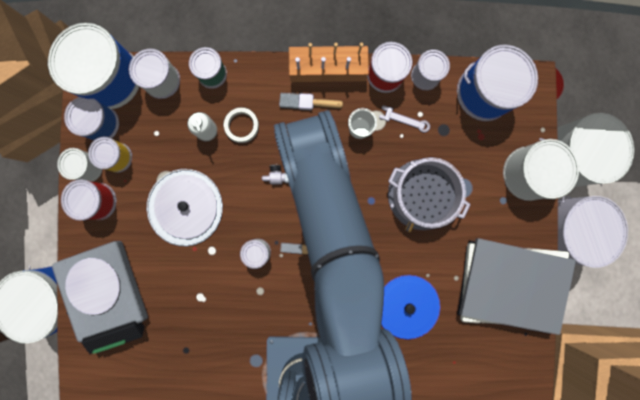

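The wrist view shows the handle centred at column 318.5, the barrel along row 207.5 and the tip at column 237, all within 2 mm of prediction. The top view shows the lid centred in the tray. I descend on the balance point.

Call:
drive_tool(
  fingers=[0.062,0.062,0.062,0.062,0.062,0.062,0.062,0.062,0.062,0.062],
  translation=[
    [-0.0017,0.0017,0.0333],
    [-0.0017,0.0017,0.075],
    [-0.0017,0.0017,0.125],
    [-0.0017,0.0017,0.175],
    [-0.0017,0.0017,0.2167],
    [-0.0017,0.0017,0.25],
    [-0.0017,0.0017,0.275],
    [-0.0017,0.0017,0.2917],
    [-0.0017,0.0017,0.3],
    [-0.0017,0.0017,0.3],
  ],
  roll=[0,0,0,0,0,0,0,0,0,0],
)

```text
time_s: 13.7
eef_pos: [0.5792, -0.0025, 0.0392]
tool_rot: [-2.161, -2.28, 0.0]
wrist_force: [-0.1, -0.5, 0.9]
gripper_width: 0.0622
finger_force: 0.0
```

In the tool's units: 0.035 m / 0.6 = 0.0583, 0.034 m / 0.6 = 0.0567.

Call:
drive_tool(
  fingers=[0.062,0.062,0.062,0.062,0.062,0.062,0.062,0.062,0.062,0.062],
  translation=[
    [0,0,0.01],
    [0,0,0.02],
    [0,0,0.03],
    [0,0,0.04],
    [0,0,0.0483],
    [0,0,0.0533],
    [0,0,0.0567],
    [0,0,0.0583],
    [0,0,0.0583],
    [0,0,0.0583],
  ],
  roll=[0,0,0,0,0,0,0,0,0,0],
)

```text
time_s: 14.7
eef_pos: [0.5795, -0.003, 0.0045]
tool_rot: [2.162, 2.279, 0.0]
wrist_force: [-0.4, -0.1, 0.4]
gripper_width: 0.0618
finger_force: 0.0
```

Call:
drive_tool(
  fingers=[0.055,0.045,0.038,0.03,0.02,0.01,0.01,0.01,0.01,0.01],
  translation=[
    [0,0,0],
    [0,0,0],
    [0,0,0],
    [0,0,0],
    [0,0,0],
    [0,0,0],
    [0,0,0],
    [0,0,0],
    [0,0,0],
    [0,0,0],
  ],
  roll=[0,0,0,0,0,0,0,0,0,0],
)

```text
time_s: 15.7
eef_pos: [0.5792, -0.0031, 0.0045]
tool_rot: [2.162, 2.279, -0.0]
wrist_force: [-1.9, -1.3, 5.8]
gripper_width: 0.0271
finger_force: 59.5
```

In the tool's units: -0.08 m / 0.6 = -0.1333, -0.072 m / 0.6 = -0.12.

Call:
drive_tool(
  fingers=[0.01,0.01,0.01,0.01,0.01,0.01,0.01,0.01,0.01,0.01],
  translation=[
    [0,0,-0.005],
    [0,0,-0.0133],
    [0,0,-0.0267],
    [0,0,-0.0433],
    [0,0,-0.0633],
    [0,0,-0.0833],
    [0,0,-0.1033],
    [0,0,-0.12],
    [0,0,-0.1333],
    [0,0,-0.1333],
  ],
  roll=[0,0,0,0,0,0,0,0,0,0],
)

```text
time_s: 16.7
eef_pos: [0.58, -0.003, 0.0856]
tool_rot: [2.161, 2.278, 0.002]
wrist_force: [0.5, 0.6, -6.9]
gripper_width: 0.0268
finger_force: 59.7
```

In the tool's units: -0.097 m / 0.6 = -0.1617, -0.096 m / 0.6 = -0.16.

Call:
drive_tool(
  fingers=[0.01,0.01,0.01,0.01,0.01,0.01,0.01,0.01,0.01,0.01],
  translation=[
    [0,0,-0.01],
    [0,0,-0.03],
    [0,0,-0.0567],
    [0,0,-0.0867],
    [0,0,-0.1133],
    [0,0,-0.1333],
    [0,0,-0.15],
    [0,0,-0.16],
    [0,0,-0.1617],
    [0,0,-0.1617],
  ],
  roll=[0,0,0,0,0,0,0,0,0,0],
)

```text
time_s: 17.7
eef_pos: [0.5791, -0.003, 0.181]
tool_rot: [-2.162, -2.279, 0.001]
wrist_force: [0.3, -0.5, -7.1]
gripper_width: 0.0269
finger_force: 59.6
```

In the tool's units: -0.149 m / 0.6 = -0.2483, 0.003 m / 0.6 = 0.005.

Call:
drive_tool(
  fingers=[0.01,0.01,0.01,0.01,0.01,0.01,0.01,0.01,0.01,0.01],
  translation=[
    [-0.0083,0.0017,0],
    [-0.025,0.0033,0],
    [-0.05,0.005,0],
    [-0.0783,0.0083,0],
    [-0.1067,0.0117,0],
    [-0.135,0.0133,0],
    [-0.1633,0.0167,0],
    [-0.1917,0.02,0],
    [-0.22,0.0233,0],
    [-0.2483,0.025,0],
  ],
  roll=[0,0,0,0,0,0,0,0,0,0],
)

```text
time_s: 18.7
eef_pos: [0.6024, -0.1525, 0.1813]
tool_rot: [-2.162, -2.279, -0.0]
wrist_force: [-0.1, -0.1, -6.4]
gripper_width: 0.027
finger_force: 59.6
```

In the tool's units: -0.131 m / 0.6 = -0.2183, -0.129 m / 0.6 = -0.215.

Call:
drive_tool(
  fingers=[0.01,0.01,0.01,0.01,0.01,0.01,0.01,0.01,0.01,0.01],
  translation=[
    [-0.0283,0.0033,0],
    [-0.0567,0.0067,0],
    [-0.085,0.01,0],
    [-0.1133,0.0133,0],
    [-0.1417,0.015,0],
    [-0.1667,0.0167,0],
    [-0.1883,0.02,0],
    [-0.205,0.0217,0],
    [-0.215,0.0233,0],
    [-0.2183,0.0233,0],
  ],
  roll=[0,0,0,0,0,0,0,0,0,0],
)

```text
time_s: 19.7
eef_pos: [0.6231, -0.2816, 0.1812]
tool_rot: [-2.163, -2.279, -0.0]
wrist_force: [-0.4, -0.6, -7.2]
gripper_width: 0.027
finger_force: 59.6
```

Run:
```python
from h import *
for i in range(4): top=manip.snapshot("top")
side=manip.snapshot("side"); s=manip.get_state(); print(s["eef_pos"],s["time_s"],s["finger_force"]); print(cv2.Rodrigues(s["tool_rot"])[0].round(3))
ct,cs=cal("top"),cal("side"); N=[.532,-.331,.195]
pt,ps=proj(ct,N)[0],proj(cs,N)[0]; print(pt,ps)
a=cv2.resize(top[130:250,360:500],None,fx=4,fy=4)[:480,:560]; 
u,v=ps.astype(int); u0,v0=max(0,min(u-120,400)),max(0,v-100); b=side[v0:v0+200,u0:u0+240]; print(u0,v0)
cv2.imwrite("pics/end_side.png",cv2.resize(b,None,fx=3,fy=3)); cv2.imwrite("pics/end_top.png",a)
```

```text
[ 0.62317689 -0.28016225  0.18140418] 19.95 59.65009152889252
[[-0.054  0.999  0.   ]
 [ 0.999  0.054  0.   ]
 [ 0.     0.    -1.   ]]
[439.92290967 190.13753004] [356.37010593 113.71183888]
236 13
```

View pics/end_side.png

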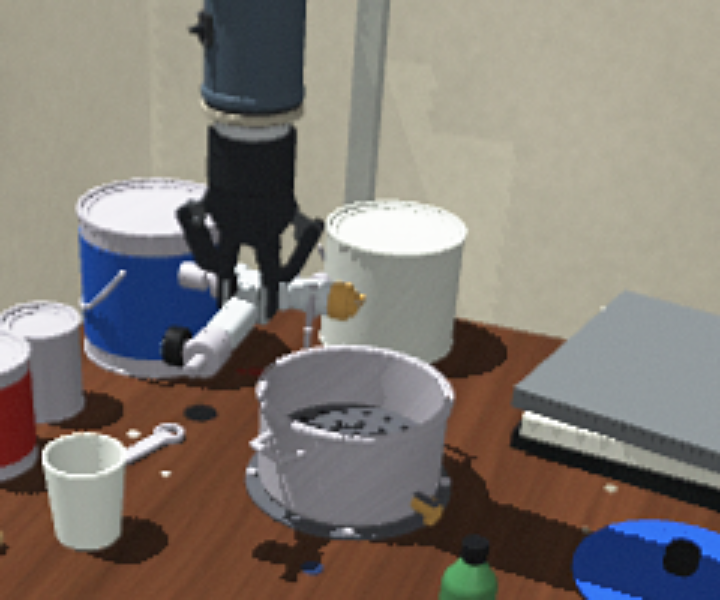

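View pics/end_top.png

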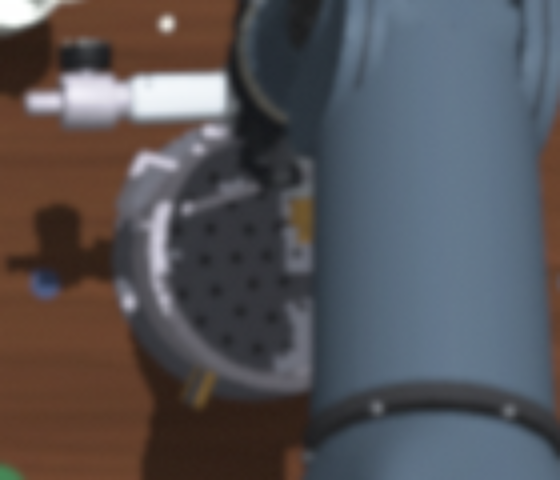

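The side view shows the brass tip at (357,113), against a prediction of (356,114). The top view shows the gun over the mouth. I check level from the handle's far end, then hand in.

Run:
```python
from h import *
h=np.array([.054,-.9985]); p=np.array([.6232,-.2802])-.135*h
q=proj(cal("side"),[*p,.195])[0]; print("handle end predicted",q,"seen ~(301,132)")
if np.linalg.norm(q-[301,132])<8: print(manip.finish_job())
```

```text
handle end predicted [299.62929007 136.16695191] seen ~(301,132)
the job is handed in; nothing more can be done
None
```

The lid is lying flat in the drip tray, and the gun is held level by its balance point with the nozzle over the middle of the pot, about 9 cm above the rim; I handed the job in at about 20 s (limit 61 s), and no verdict came back.

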